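# Let two battery cells out of the desk dispenser

### The job

Push the dispenser's blue tray by its upright tab along to its end stop, so that it stands under the chute, then press the orange lever's pad right down with a fingertip and keep it down until both battery cells have rolled out into the tray. Let the lever go so that the gate shuts again, leaving the tray at its stop with both cells lying in it. Do not grip or touch the cells and leave the other things on the desk where they are.

Things in the scene. Friction and masses are not known exactly. Their poses are not given: they have to be found in the camera images.
- dispenser: White battery dispenser, grey base, fixed; 215 mm long (x), 119 mm high. Origin on the desk top under the middle of its chute. Its -x is the way the cells roll (roughly towards the robot), +y the side to which the tray is drawn out, z up. A grey bed 4 mm high (x -137 to -37, y -58 to +162 mm) with an 11 mm high front lip carries the tray.
- chute_lip (a point): Middle of the chute's open lower edge, 55 mm from the dispenser's origin along its -x, 40 mm above the desk, over the tray's rear wall when the tray is home. The chute is 66 mm wide over its walls and falls at 18 degrees.
- axle (a point): Middle of the lever's axle, which lies along the dispenser's y, 10 mm from its origin along +x, 109 mm above the desk, between two white ears that reach 119 mm up.
- lever (a joint): Orange rocking lever over the chute, rad: 0 = rest, gate shut; 0.38 = pad fully down, at its limit; the gate at its front end is then lifted about 25 mm, clear of the cells. A spring brings it back when let go: about 1.5 N at the pad to start, 3.5 N fully down. The gate is open only while the pad is held; the cells need about a second to roll out.
- rocker: The orange lever itself: a beam 16 mm wide with a gate plate (50 mm wide, 64 mm high) at its front end and, at its rear end, the press pad, 34 (x) x 44 (y) mm with a black rubber top. Origin: on its axle. It turns with the lever joint.
- pad_top (a point): Middle of the pad's rubber top, where to press; at rest 85 mm from the dispenser's origin along its +x and 115.5 mm above the desk. From rest to fully down it sinks about 28 mm (and moves under 5 mm sideways).
- tray (a joint): Slide of the blue tray on its bed, m: 0 = home against the end stop, squarely under the chute; grows up to 0.10 as the tray is drawn out along the dispenser's +y. It starts 50 to 90 mm out, stays where it is left and takes about 2 N to push.
- tray_floor (a point): Middle of the tray's inner floor (8.5 mm above the desk). Axes as the dispenser's. Inside it measures 68 (x) x 84 (y) mm; its side walls are 30 mm, its front wall 40 mm and its rear wall 22 mm high over its underside.
- push_tab (a point): Middle of the outer (+y) face of the tray's upright blue push tab, a plate 46 mm wide (x), 6 mm thick (y) and 45 mm high, whose top is 49.5 mm above the desk; the point is 29.5 mm above the desk. Push it towards the dispenser's -y. The tab is on the tray and moves with it.
- cell_a_mid (a point): Centre of the front AA battery cell, black with a silver end, 14 mm diameter, 50 mm long; it lies across the chute against the gate. Loose.
- cell_b_mid (a point): Centre of the second AA cell, the same, lying just behind the first. Loose.
- stapler: Bystander: stapler; origin at its underside. Leave alone.
- eraser: Bystander: eraser; origin at its underside. Leave alone.
- mug: Bystander: mug; origin at its underside. Leave alone.
- stamp: Bystander: rubber stamp; origin at its underside. Leave alone.
- sharpener: Bystander: pencil sharpener; origin at its underside. Leave alone.

How it is judged (in metres and radians):
On the way, in this order (a step that is already met when the one before it is completed fails the run):
1. the tray is pushed home to its end stop (within 6 mm) with both cells still in the chute (value of joint tray below 0.006 m and x of each of cell_a_mid, cell_b_mid in the frame of dispenser above -0.045 m), for 0.1 s.
2. a finger presses the pad down and the gate is lifted (lever beyond 0.25 rad) (value of joint lever above 0.25 rad and contact force between the fingers and rocker above 0.5 N), for 0.1 s.
At the end, for the whole second after the job is handed in: Both cells lie inside the tray (centres within its walls, under 32 mm above its floor), the tray is within 8 mm of its end stop and the lever is back up with the gate shut (under 0.05 rad) (value of joint tray below 0.008 m and value of joint lever below 0.05 rad and x of cell_a_mid in the frame of tray_floor between -0.036 and 0.036 m and y of cell_a_mid in the frame of tray_floor between -0.044 and 0.044 m and z of cell_a_mid in the frame of tray_floor between 0 and 0.032 m and x of cell_b_mid in the frame of tray_floor between -0.036 and 0.036 m and y of cell_b_mid in the frame of tray_floor between -0.044 and 0.044 m and z of cell_b_mid in the frame of tray_floor between 0 and 0.032 m); the robot touches nothing.
It fails at once if the robot touches or grips a cell (contact force between any of the fingers, the arm and cell_a above 0.3 N or contact force between any of the fingers, the arm and cell_b above 0.3 N).
It fails at once if a cell is lifted (height (world z) of any of cell_a_mid, cell_b_mid above 0.085 m).
It fails at once if a bystander is moved by more than 15 mm or tipped (distance of any of stapler, eraser, mug, stamp, sharpener from where it was at the start of the episode above 0.015 m or angle between any of mug, stamp's own z axis and vertical above 0.3 rad).
It also fails if it takes over 38 s, if anything falls off the work surface, if the arm or the gripper's body presses on something with over 40 N, if the wrist force passes 120 N, or if a joint passes its speed limit or range.

### The arm

A 7-joint arm with a two-finger parallel gripper is mounted at the origin on a cart in front of the work surface, level with it; the furniture and walls round the work are solid. World frame = base frame: x ahead of the robot, y to its left, z up, the work surface at z = 0. Lengths are in mm, angles in rad, forces in N, time in s.
With the tool pointing down it reaches from about 400 to 875 mm from the base axis. Payload 4.4 kg.
Tool frame: the origin (TCP) lies midway between the tips of the shut fingers; the grasp point (between the pads) lies 19 mm behind it; z points along the fingers, y is the line along which they close (so a half turn about z gives the same grasp; the last joint's range is limited). The gripper opens to 85 mm and grips with 20 to 120 N. Pads are 22 mm wide; open, the fingers measure 114 mm over their backs; the gripper's body (76 mm by 85 mm) begins 54 mm behind the grasp point. The pads swing forward as they close: fully open they stand 13 mm farther back than shut.
Start: joints at [-1.322, 0.628, 0.038, 1.517, -0.027, 0.996, -0.02], TCP at [201.232, 618.081, 194.213] pointing down, gripper open.
Joint ranges: [-3.06, 3.06], [-0.37, 2.12], [-1.25, 1.32], [0.18, 2.47], [-1.1, 4.24], [0.23, 1.98], [-2.94, 2.94]. Speed limits (rad/s): [2.57, 2.57, 3.14, 3.14, 3.14, 3.14, 3.14].

### API

Orientations are given as [roll, pitch, yaw] about the fixed x, y, z axes, in that order (R = Rz(yaw) Ry(pitch) Rx(roll)).
In Python, from cell import read_state, get_image, finish_job gives the robot as it stands.
- The arm moves only by the tool send_rows, never from a script. Its argument "series" is a list of rows, each an object of numbers: "ax", "ay", "az": the turn, a rotation vector about the tool's x, y, z in rad; "dx", "dy", "dz": the shift along the tool's x, y, z in cm; "hand": the closure, from 0 (fully open) to 1 (shut). In form: [{"ax": .., "ay": .., "az": .., "dx": .., "dy": .., "dz": .., "hand": ..}, ...]. A call has 1 to 10 rows; each row is the pose to reach, as a shift and turn from the pose commanded when the call began, along the tool's axes at that moment; what a row does not reach only later rows make up. A row lasts 1/10 s, in which the tool goes at most 50 mm and 8.59 degrees, less where a joint would pass 70% of its speed; a pose out of reach is approached as far as the arm can. A call with a gripper value outside its range is refused whole. The fingers move at their own pace and stop on an object; the grip force is fixed at half the most. Time passes only in rows, so rows that repeat a pose let the fingers close. It gives the time, the measured TCP pose, the force, the opening and the grip force at its end, in the units of the state.
- read_state(): the state, without advancing time (a new reading comes with each control period).
- get_image(name): name is "side" or "top" or "wrist"; returns a dict with "pixels" (400x640x3 uint8, red, green, blue), "mtx" (3x3 intrinsics, pixels), "k1" (the pictures are not rectified: a ray, as slopes to the right and down, at radius r is drawn at 1 + k1 r^2 times it, then the intrinsics apply), "R" (3x3) and "t" (3): a world point X has camera coordinates R X + t. Camera axes: x right, y down, z forward; pixel columns grow to the right and rows downward; lengths in mm; the calibration is good to about 2 mm. A picture is of the moment at which its call begins. There is no depth.
- finish_job(): hands the job in; it is judged then, once.
The state is a dict: "clock": time; "qpos": joint angles; "qd": joint speeds; "tau": joint torques, N m; "eef_pos": TCP position; "tool_rot": TCP orientation; "force": force on the tool from outside, world axes, zero at the start; "torque": the same for the moment, N m; "width": finger opening in mm; "gripper_force": force on a finger pad.
Only numpy, scipy, OpenCV 4.12 (cv2) and the standard library are available. Lean on these libraries where they do the work, as an engineer would, in place of code of your own. Each camera call takes 0.05 s, during which the arm holds its last target. There are 200 camera calls.

## Working session

There is one attempt and no reset: what is moved stays moved. The work goes in short steps, Python scripts to look and compute and a tool call to move; the robot and the scene stay as the last step left them, time stands still between calls to the robot, and variables do not carry over. Pictures are saved under pics/ and viewed, at most 10 in all, crops included, and the job is handed in when it is done.

Besides the shell and the picture viewer there is one more tool, called after "Request:" in YAML: its name, and indented under it one key for each argument. send_rows: Moves the arm, as the interface text tells. Its arguments: {"type":"object","properties":{"series":{"type":"array","items":{"type":"object","properties":{"ax":{"type":"number"},"ay":{"type":"number"},"az":{"type":"number"},"dx":{"type":"number"},"dy":{"type":"number"},"dz":{"type":"number"},"hand":{"type":"number"}}}}},"required":["series"]}

```bash
mkdir -p pics
cat > h.py <<'E'
import numpy as np,cv2
from cell import *
def ray(im,u,v):
    K=np.array(im["mtx"],float);k=im["k1"]
    p=cv2.undistortPoints(np.array([[[u,v]]],float),K,np.array([k,0,0,0.]))[0,0]
    R=np.array(im["R"]);t=np.array(im["t"])
    return -R.T@t, R.T@np.array([p[0],p[1],1.])
def onz(im,u,v,z):
    c,d=ray(im,u,v); return c+d*(z-c[2])/d[2]
def proj(im,X):
    return cv2.projectPoints(np.array([X],float).reshape(-1,1,3),cv2.Rodrigues(np.array(im["R"],float))[0],np.array(im["t"],float),np.array(im["mtx"],float),np.array([im["k1"],0,0,0.]))[0][:,0]
def save(im,n): cv2.imwrite("pics/"+n,np.array(im["pixels"])[:,:,::-1])
E
python3 - <<'E'
from h import *
import pickle
s=read_state();print(s["clock"],s["eef_pos"],s["tool_rot"],s["width"])
o={}
for n in("side","top"):
    o[n]=get_image(n);save(o[n],n+"0.png");print(n,ray(o[n],320,200))
pickle.dump(o,open("im0.pkl","wb"))
E
```

```text
0.0 [200.98481573 617.42791055 193.30463239] [-3.13973844e+00  2.65376832e-05  2.82689186e+00] 85.33669381689728
side (array([   -4.02603813, -1003.58453159,   615.56610735]), array([ 0.49267474,  0.7604062 , -0.42335101]))
top (array([559.43288438, -93.43880828, 986.28513564]), array([ 0.06730325, -0.01800883, -0.99762484]))
```

View pics/top0.png

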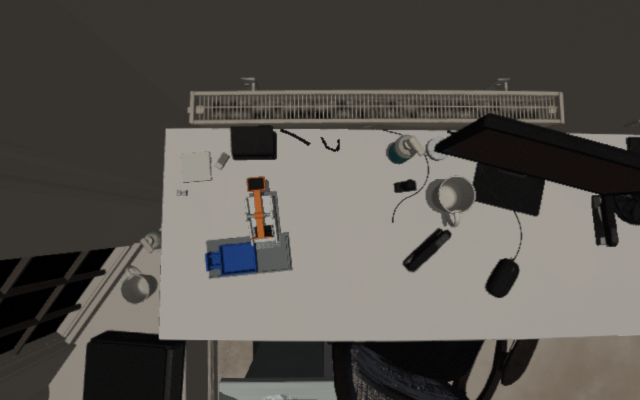

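View pics/side0.png

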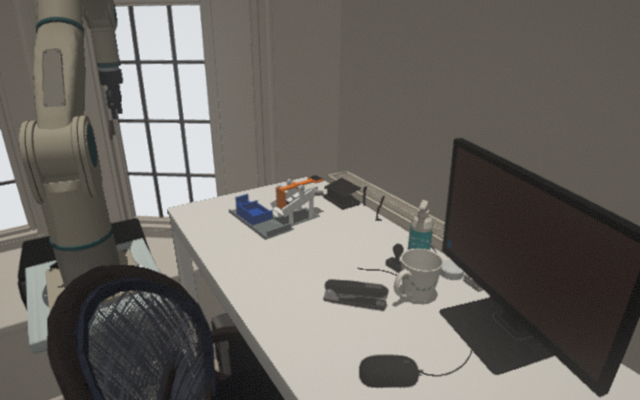

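The top view shows the dispenser at about (255,225), with the bed corners near (206,240), (289,233), (291,270) and (209,277). The blue tab is at about (213,261), and the pad at (257,184) has a black box behind it at (253,142). Next I'll measure these.

Run:
```python
from h import *
import pickle
o=pickle.load(open("im0.pkl","rb"));im=o["top"];p=np.array(im["pixels"])
cv2.imwrite("pics/c1.png",cv2.resize(p[120:290,180:310,::-1],None,fx=4.5,fy=3.5*1,interpolation=cv2.INTER_CUBIC) if 0 else cv2.resize(p[125:290,180:310,::-1],None,fx=3.6,fy=3.6,interpolation=cv2.INTER_CUBIC))
for c in((206,240),(289,233),(291,270),(209,277)):print(c,onz(im,*c,4).round(0))
h=cv2.cvtColor(p,cv2.COLOR_RGB2HSV)
sub=np.zeros(p.shape[:2],bool);sub[120:290,180:310]=1
b=(abs(h[...,0].astype(int)-113)<12)&(h[...,1]>150)&(h[...,2]>50)&sub
og=(h[...,0]<15)&(h[...,1]>150)&(h[...,2]>80)&sub
for n,m,z in(("blue",b,30),("orange",og,115)):
    ys,xs=np.nonzero(m);print(n,m.sum(),cv2.minAreaRect(np.c_[xs,ys].astype(np.float32)))
    q=cv2.boxPoints(cv2.minAreaRect(np.c_[xs,ys].astype(np.float32)))
    for c in q:print(c,onz(im,*map(float,c),z).round(0))
```

```text
(206, 240) [522. 191.   4.]
(289, 233) [539. -29.   4.]
(291, 270) [442. -34.   4.]
(209, 277) [425. 182.   4.]
blue 1210 ((230.76824951171875, 259.09295654296875), (29.63495445251465, 49.871788024902344), 84.0938491821289)
[204.44002 246.92001] [505. 187.  30.]
[254.04707 241.78824] [518.  60.  30.]
[257.0965 271.2659] [442.  52.  30.]
[207.48943 276.39767] [430. 179.  30.]
orange 370 ((259.02972412109375, 207.29702758789062), (60.498260498046875, 18.109676361083984), 84.2894058227539)
[247.00992 178.099  ] [671.  63. 115.]
[265.02972 176.29703] [675.  21. 115.]
[271.04953 236.49506] [533.   6. 115.]
[253.02972 238.29703] [529.  48. 115.]
```

View pics/c1.png

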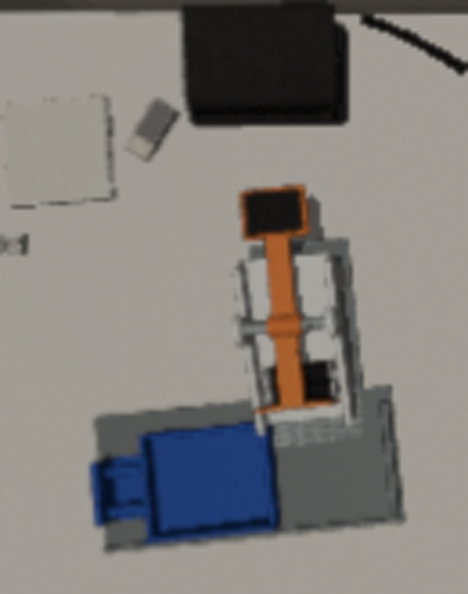

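The crop shows the tab's outer edge at about crop (94,490), the pad's black centre at (273,212), and the axle at (285,325). All three should fit a dispenser at about (573,33) with yaw 0.085, so I'll check that.

```bash
cat >> h.py <<'E'
from scipy.optimize import least_squares
E
python3 - <<'E'
from h import *
import pickle
im=pickle.load(open("im0.pkl","rb"))["top"]
f=lambda a,b:(180+(a+.5)/3.6-.5,125+(b+.5)/3.6-.5)
L=[((-37,162,4),f(95,418)),((-37,-58,4),f(390,388)),((-137,-58,4),f(405,520)),((-137,162,4),f(106,550)),((85,0,115.5),f(273,212)),((10,0,113),f(285,325))]
P=np.array([l[0] for l in L],float);W=np.array([onz(im,*l[1],l[0][2])[:2] for l in L])
def T(q,P):
    c,s=np.cos(q[2]),np.sin(q[2]);return P[:,:2]@np.array([[c,s],[-s,c]])+q[:2]
r=least_squares(lambda q:(T(q,P)-W).ravel(),[573,33,.085]);print(r.x,r.fun.reshape(-1,2).round(1))
q=r.x;c,s=np.cos(q[2]),np.sin(q[2])
for n,a,z in(("tabtop",(94,465),49.5),("tabtop",(99,522),49.5),("trayL",(145,435),34),("trayR",(270,425),34),("trayRb",(277,524),34),("trayLb",(150,538),44)):
    w=onz(im,*f(*a),z);d=w[:2]-q[:2];print(n,w.round(0),(np.array([[c,s],[-s,c]])@d).round(1))
for P in((85,0),(-87,150),(-87,65)):print(P,T(q,np.array([P+(0,)],float)).round(1))
E
```

```text
[5.73793797e+02 3.44045674e+01 9.72222842e-02] [[ 1.4  1.1]
 [ 2.2 -1.1]
 [-1.3 -0.1]
 [-2.1  0.5]
 [ 0.1 -0.5]
 [-0.4  0.1]]
tabtop [489. 178.  50.] [-70.5 151.2]
tabtop [449. 174.  50.] [-110.2  151.2]
trayL [509. 146.  34.] [-53.8 117.7]
trayR [515.  57.  34.] [-55.9  28.5]
trayRb [446.  52.  34.] [-125.8   30.2]
trayLb [438. 140.  44.] [-125.4  118.1]
(85, 0) [[658.4  42.7]]
(-87, 150) [[472.6 175.3]]
(-87, 65) [[480.9  90.7]]
```

Request:
send_rows:
  series:
    - {"dx": -38, "dy": -30.4, "dz": 3, "az": -0.41, "hand": 1}
    - {"dx": -38, "dy": -30.4, "dz": 3, "az": -0.41, "hand": 1}
    - {"dx": -38, "dy": -30.4, "dz": 3, "az": -0.41, "hand": 1}
    - {"dx": -38, "dy": -30.4, "dz": 3, "az": -0.41, "hand": 1}
    - {"dx": -38, "dy": -30.4, "dz": 3, "az": -0.41, "hand": 1}
    - {"dx": -38, "dy": -30.4, "dz": 3, "az": -0.41, "hand": 1}
    - {"dx": -38, "dy": -30.4, "dz": 3, "az": -0.41, "hand": 1}
    - {"dx": -38, "dy": -30.4, "dz": 3, "az": -0.41, "hand": 1}
    - {"dx": -38, "dy": -30.4, "dz": 3, "az": -0.41, "hand": 1}
    - {"dx": -38, "dy": -30.4, "dz": 3, "az": -0.41, "hand": 1}

```text
invalid input at $.series[0]: expected keys ax, ay, az, dx, dy, dz, hand
```

Request:
send_rows:
  series:
    - {"ax": 0, "ay": 0, "dx": -38, "dy": -30.4, "dz": 3, "az": -0.41, "hand": 1}
    - {"ax": 0, "ay": 0, "dx": -38, "dy": -30.4, "dz": 3, "az": -0.41, "hand": 1}
    - {"ax": 0, "ay": 0, "dx": -38, "dy": -30.4, "dz": 3, "az": -0.41, "hand": 1}
    - {"ax": 0, "ay": 0, "dx": -38, "dy": -30.4, "dz": 3, "az": -0.41, "hand": 1}
    - {"ax": 0, "ay": 0, "dx": -38, "dy": -30.4, "dz": 3, "az": -0.41, "hand": 1}
    - {"ax": 0, "ay": 0, "dx": -38, "dy": -30.4, "dz": 3, "az": -0.41, "hand": 1}
    - {"ax": 0, "ay": 0, "dx": -38, "dy": -30.4, "dz": 3, "az": -0.41, "hand": 1}
    - {"ax": 0, "ay": 0, "dx": -38, "dy": -30.4, "dz": 3, "az": -0.41, "hand": 1}
    - {"ax": 0, "ay": 0, "dx": -38, "dy": -30.4, "dz": 3, "az": -0.41, "hand": 1}
    - {"ax": 0, "ay": 0, "dx": -38, "dy": -30.4, "dz": 3, "az": -0.41, "hand": 1}

```text
clock: 1.1
eef_pos: [469.8, 207.8, 163.9]
tool_rot: [-3.14, -0.0, -3.049]
force: [0.1, 0.7, 0.2]
width: -0.1
gripper_force: 0.0
```

Request:
send_rows:
  series:
    - {"ax": 0, "ay": 0, "az": 0, "dx": 0, "dy": 0, "dz": 4, "hand": 1}
    - {"ax": 0, "ay": 0, "az": 0, "dx": 0, "dy": 0, "dz": 8, "hand": 1}
    - {"ax": 0, "ay": 0, "az": 0, "dx": 0, "dy": 0, "dz": 11, "hand": 1}
    - {"ax": 0, "ay": 0, "az": 0, "dx": 0, "dy": 0, "dz": 13, "hand": 1}
    - {"ax": 0, "ay": 0, "az": 0, "dx": 0, "dy": 0, "dz": 13.8, "hand": 1}
    - {"ax": 0, "ay": 0, "az": 0, "dx": 0, "dy": 0, "dz": 13.8, "hand": 1}

```text
clock: 1.7
eef_pos: [467.7, 211.0, 25.3]
tool_rot: [-3.141, -0.002, -3.046]
force: [-0.4, -0.4, -0.4]
width: -0.3
gripper_force: 0.0
```

Run:
```python
from h import *
a=np.array(get_image("top")["pixels"])[200:300,180:320];b=np.array(get_image("side")["pixels"])[150:250,200:340]
cv2.imwrite("pics/c2.png",cv2.resize(np.vstack([a,b])[:,:,::-1],None,fx=3,fy=3,interpolation=cv2.INTER_CUBIC))
s=read_state();print(s["eef_pos"],s["force"])
```

```text
[468.9629084  211.67484201  26.86970088] [-0.50403197  0.89731443  0.14507307]
```

View pics/c2.png

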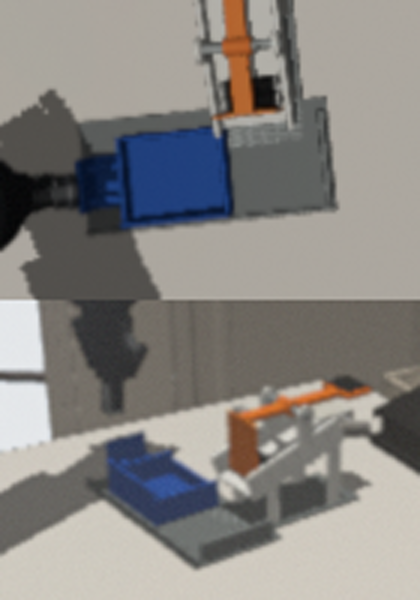

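The finger stands behind the tab and level with it: the fingertip is at (75,190) in the upper crop and the tab is at (95,184). I'll push now.

Request:
send_rows:
  series:
    - {"ax": 0, "ay": 0, "az": 0, "dx": 0, "dy": -1, "dz": 0, "hand": 1}
    - {"ax": 0, "ay": 0, "az": 0, "dx": 0, "dy": -2, "dz": 0, "hand": 1}
    - {"ax": 0, "ay": 0, "az": 0, "dx": 0, "dy": -3, "dz": 0, "hand": 1}
    - {"ax": 0, "ay": 0, "az": 0, "dx": 0, "dy": -4, "dz": 0, "hand": 1}
    - {"ax": 0, "ay": 0, "az": 0, "dx": 0, "dy": -5, "dz": 0, "hand": 1}
    - {"ax": 0, "ay": 0, "az": 0, "dx": 0, "dy": -6, "dz": 0, "hand": 1}
    - {"ax": 0, "ay": 0, "az": 0, "dx": 0, "dy": -7, "dz": 0, "hand": 1}
    - {"ax": 0, "ay": 0, "az": 0, "dx": 0, "dy": -7.8, "dz": 0, "hand": 1}
    - {"ax": 0, "ay": 0, "az": 0, "dx": 0, "dy": -8.4, "dz": 0, "hand": 1}
    - {"ax": 0, "ay": 0, "az": 0, "dx": 0, "dy": -8.4, "dz": 0, "hand": 1}

```text
clock: 2.8
eef_pos: [476.5, 126.6, 26.2]
tool_rot: [-3.141, -0.0, -3.048]
force: [-0.8, 0.2, 0.3]
width: 0.3
gripper_force: 0.0
```

Request:
send_rows:
  series:
    - {"ax": 0, "ay": 0, "az": 0, "dx": 0, "dy": -0.4, "dz": 0, "hand": 1}
    - {"ax": 0, "ay": 0, "az": 0, "dx": 0, "dy": -0.8, "dz": 0, "hand": 1}
    - {"ax": 0, "ay": 0, "az": 0, "dx": 0, "dy": -1.0, "dz": 0, "hand": 1}

```text
clock: 3.1
eef_pos: [477.3, 117.5, 26.2]
tool_rot: [-3.141, -0.0, -3.046]
force: [0.1, -0.6, 0.4]
width: -0.3
gripper_force: 0.0
```

Run:
```python
from h import *
a=np.array(get_image("top")["pixels"])[200:300,180:320];b=np.array(get_image("side")["pixels"])[150:250,200:340]
cv2.imwrite("pics/c3.png",cv2.resize(np.vstack([a,b])[:,:,::-1],None,fx=3,fy=3,interpolation=cv2.INTER_CUBIC))
s=read_state();print(s["eef_pos"],s["force"])
```

```text
[477.3666811  117.50413594  26.17772916] [ 0.6731918   0.02878679 -0.05541605]
```

View pics/c3.png

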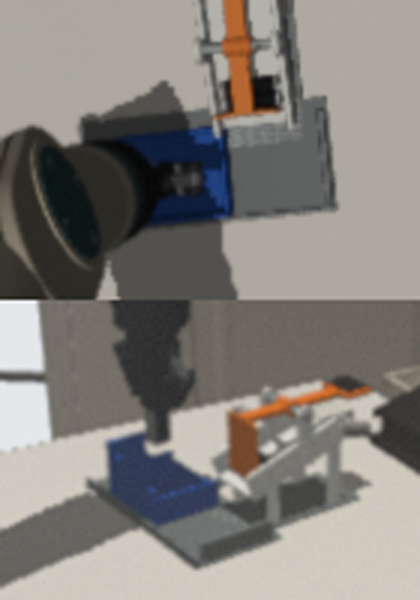

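The tray hasn't moved: its right edge is still at crop (228,180), while the finger seems to be above it with no force. I'll check where the tip really is against the reported TCP.

Run:
```python
from h import *
import pickle
o={n:get_image(n) for n in("top","side")};pickle.dump(o,open("im1.pkl","wb"))
s=read_state();x=np.array(s["eef_pos"]);print(x,s["qpos"])
for n,(a,b) in(("top",(180,200)),("side",(200,150))):
    for z in(0,26,50,80):
        u=proj(o[n],[x[0],x[1],z])[0];print(n,z,u.round(1),"crop",((u-[a,b])*3+[0,0 if n=="top" else 300]).round(0))
# project known model points to side
q=[573.8,34.4,.0972];c,sn=np.cos(q[2]),np.sin(q[2])
for nm,P in(("bedcorner front -y",(-137,-58,11)),("pad",(85,0,115.5)),("tab top outer front",(-113,151,49.5)),("tab top outer rear",(-67,151,49.5))):
    W=[q[0]+c*P[0]-sn*P[1],q[1]+sn*P[0]+c*P[1],P[2]]
    u=proj(o["side"],W)[0];print(nm,((u-[200,150])*3+[0,300]).round(0))
```

```text
[477.36352138 117.97533617  26.19167305] [-0.25267584  0.68364813 -0.06877433  2.08784108  0.11872871  0.37358726
  1.24951186]
top 0 [233.8 256.7] crop [161. 170.]
top 26 [231.6 257.5] crop [155. 173.]
top 50 [229.5 258.4] crop [148. 175.]
top 80 [226.7 259.5] crop [140. 178.]
side 0 [253.6 215. ] crop [161. 495.]
side 26 [253.1 207.5] crop [159. 472.]
side 50 [252.7 200.4] crop [158. 451.]
side 80 [252.1 191.4] crop [156. 424.]
bedcorner front -y [197. 558.]
pad [348. 380.]
tab top outer front [109. 439.]
tab top outer rear [147. 428.]
```

Run:
```python
from h import *
import pickle
o=pickle.load(open("im1.pkl","rb"))
a=np.array(o["top"]["pixels"])[225:285,190:290];b=np.array(o["side"]["pixels"])[160:240,210:310]
w=get_image("wrist");w=cv2.resize(np.array(w["pixels"]),(384,240))
f=lambda i,k:cv2.resize(i,None,fx=k,fy=k,interpolation=cv2.INTER_CUBIC)
L=np.vstack([f(a,4),f(b,4)]);R=np.zeros((560,384,3),np.uint8);R[:240]=w
cv2.imwrite("pics/c4.png",np.hstack([L,R])[:,:,::-1])
def tri(p,q):
    c1,d1=ray(o["top"],*p);c2,d2=ray(o["side"],*q)
    s=np.linalg.lstsq(np.c_[d1,-d2],c2-c1,rcond=None)[0];return c1+d1*s[0],c2+d2*s[1]
print(tri((249.3,259.3),(252.3,200.7)))
```

```text
(array([476.38284508,  65.08738384,  67.7314593 ]), array([457.55716568,  74.85532467,  71.11933739]))
```

View pics/c4.png

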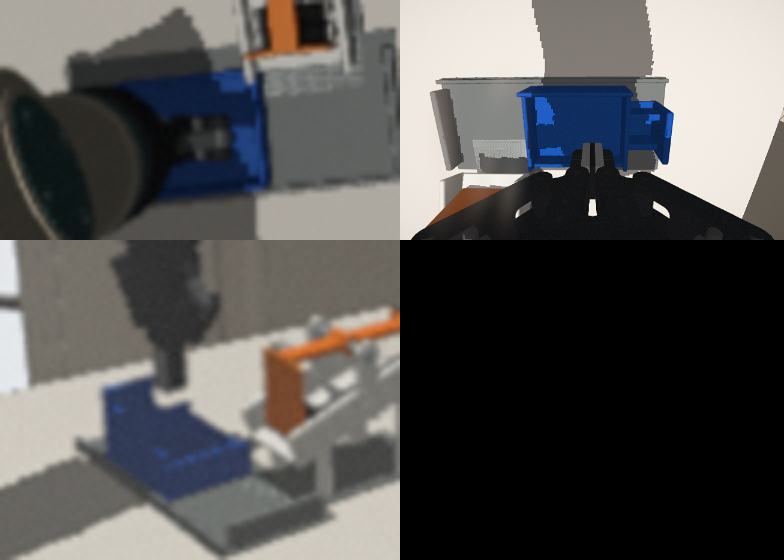

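The side view shows bare desk between the fingertip at (172,390) and the tray. That puts the real tip well above the reported z, so it passed over the tab. I'll check the side-view heights at both poses.

Run:
```python
from h import *
import pickle
o=pickle.load(open("im1.pkl","rb"))
for X,px in(((469,211.7),(237.3,186.7)),((477.4,117.8),(253,197.5))):
    for z in(26,45,60,75):print(X,z,proj(o["side"],[*X,z])[0].round(1),"seen",px)
# wrist camera pose relative to reported tool
w=get_image("wrist");s=read_state()
from scipy.spatial.transform import Rotation as Ro
T=Ro.from_euler("xyz",s["tool_rot"]).as_matrix();C=-np.array(w["R"]).T@np.array(w["t"])
print("cam world",C,"in tool",T.T@(C-s["eef_pos"]))
print("tip proj",[proj(w,[s["eef_pos"][0],s["eef_pos"][1],z])[0].round(0) for z in(26,45,60,75)])
# bed corner check in wrist: 384/640 scale
q=[573.8,34.4,.0972];c,n=np.cos(q[2]),np.sin(q[2])
for P in((-137,-58,11),(-137,162,11),(-67,151,49.5),(-113,151,49.5)):
    W=[q[0]+c*P[0]-n*P[1],q[1]+n*P[0]+c*P[1],P[2]];print(P,(proj(w,W)[0]*.6+[400,0]).round(0))
```

```text
(469, 211.7) 26 [238.6 197.2] seen (237.3, 186.7)
(469, 211.7) 45 [238.1 191.9] seen (237.3, 186.7)
(469, 211.7) 60 [237.8 187.6] seen (237.3, 186.7)
(469, 211.7) 75 [237.5 183.3] seen (237.3, 186.7)
(477.4, 117.8) 26 [253.2 207.5] seen (253, 197.5)
(477.4, 117.8) 45 [252.8 201.9] seen (253, 197.5)
(477.4, 117.8) 60 [252.5 197.5] seen (253, 197.5)
(477.4, 117.8) 75 [252.3 193. ] seen (253, 197.5)
cam world [407.47617717 110.28195749 205.86569785] in tool [  70.31673453   -1.05374745 -179.66925007]
tip proj [array([322., 226.]), array([322., 240.]), array([322., 253.]), array([322., 269.])]
(-137, -58, 11) [433.  81.]
(-137, 162, 11) [668.  80.]
(-67, 151, 49.5) [663. 169.]
(-113, 151, 49.5) [668. 116.]
```

Both cameras put the tip about 30 mm above the reported TCP z, with x and y correct. I'll back out over the tab, go lower while watching the force, and push again.

Request:
send_rows:
  series:
    - {"ax": 0, "ay": 0, "az": 0, "dx": 0, "dy": 0, "dz": -2.5, "hand": 1}
    - {"ax": 0, "ay": 0, "az": 0, "dx": 0, "dy": 4, "dz": -2.5, "hand": 1}
    - {"ax": 0, "ay": 0, "az": 0, "dx": 0, "dy": 8, "dz": -2.5, "hand": 1}
    - {"ax": 0, "ay": 0, "az": 0, "dx": 0, "dy": 9.5, "dz": -2.5, "hand": 1}
    - {"ax": 0, "ay": 0, "az": 0, "dx": 0, "dy": 9.5, "dz": -1, "hand": 1}
    - {"ax": 0, "ay": 0, "az": 0, "dx": 0, "dy": 9.5, "dz": 0.5, "hand": 1}
    - {"ax": 0, "ay": 0, "az": 0, "dx": 0, "dy": 9.5, "dz": 1.2, "hand": 1}
    - {"ax": 0, "ay": 0, "az": 0, "dx": 0, "dy": 9.5, "dz": 1.6, "hand": 1}
    - {"ax": 0, "ay": 0, "az": 0, "dx": 0, "dy": 9.5, "dz": 1.9, "hand": 1}
    - {"ax": 0, "ay": 0, "az": 0, "dx": 0, "dy": 9.5, "dz": 1.9, "hand": 1}

```text
clock: 4.4
eef_pos: [468.4, 212.2, 7.2]
tool_rot: [-3.142, -0.0, -3.047]
force: [-1.0, -0.5, 0.4]
width: -0.5
gripper_force: 0.0
```

Run:
```python
from h import *
a=np.array(get_image("side")["pixels"])[160:240,200:300]
w=get_image("wrist");w=cv2.resize(np.array(w["pixels"]),(512,320))
f=cv2.resize(a,(400,320),interpolation=cv2.INTER_CUBIC)
cv2.imwrite("pics/c5.png",np.hstack([f,w[:,100:500]])[:,:,::-1])
s=read_state();print(s["eef_pos"],s["force"])
im=get_image("side")
for z in(7,20,37,45):print(z,((proj(im,[*s["eef_pos"][:2],z])[0]-[200,160])*4).round())
```

```text
[468.65587327 212.33268282   7.56301989] [-0.09740666  0.23745546 -0.02644439]
7 [155. 170.]
20 [154. 156.]
37 [153. 136.]
45 [152. 127.]
```

View pics/c5.png

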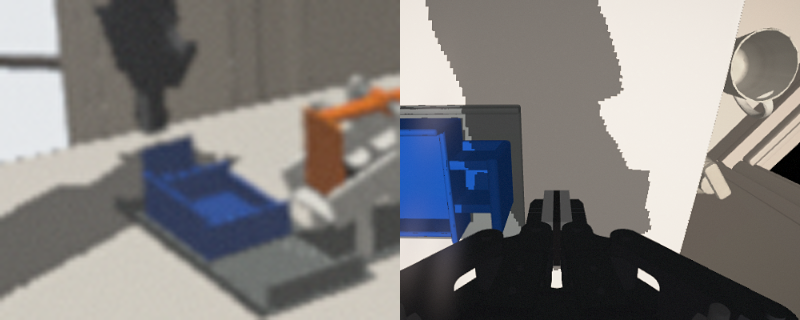

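The tip appears at crop row about 130, which is z ≈ 42 for a reported 7.5, so the offset is about 35 mm. I'll go 15 mm lower and push.

Request:
send_rows:
  series:
    - {"ax": 0, "ay": 0, "az": 0, "dx": 0, "dy": 0, "dz": 0.8, "hand": 1}
    - {"ax": 0, "ay": 0, "az": 0, "dx": 0, "dy": 0, "dz": 1.5, "hand": 1}
    - {"ax": 0, "ay": 0, "az": 0, "dx": 0, "dy": -1, "dz": 1.5, "hand": 1}
    - {"ax": 0, "ay": 0, "az": 0, "dx": 0, "dy": -2, "dz": 1.5, "hand": 1}
    - {"ax": 0, "ay": 0, "az": 0, "dx": 0, "dy": -3, "dz": 1.5, "hand": 1}
    - {"ax": 0, "ay": 0, "az": 0, "dx": 0, "dy": -4, "dz": 1.5, "hand": 1}

```text
clock: 5.15
eef_pos: [472.0, 171.7, -7.8]
tool_rot: [3.141, -0.0, -3.047]
force: [-0.3, 1.9, -1.6]
width: 0.3
gripper_force: 1.0
```

Contact: about 2 N on +y, as expected.

Request:
send_rows:
  series:
    - {"ax": 0, "ay": 0, "az": 0, "dx": 0, "dy": -1, "dz": 0, "hand": 1}
    - {"ax": 0, "ay": 0, "az": 0, "dx": 0, "dy": -2, "dz": 0, "hand": 1}
    - {"ax": 0, "ay": 0, "az": 0, "dx": 0, "dy": -3, "dz": 0, "hand": 1}
    - {"ax": 0, "ay": 0, "az": 0, "dx": 0, "dy": -4, "dz": 0, "hand": 1}
    - {"ax": 0, "ay": 0, "az": 0, "dx": 0, "dy": -4.5, "dz": 0, "hand": 1}
    - {"ax": 0, "ay": 0, "az": 0, "dx": 0, "dy": -4.9, "dz": 0, "hand": 1}
    - {"ax": 0, "ay": 0, "az": 0, "dx": 0, "dy": -5.2, "dz": 0, "hand": 1}

```text
clock: 5.85
eef_pos: [477.1, 120.5, -7.8]
tool_rot: [3.142, 0.0, -3.046]
force: [-0.5, 1.4, -0.2]
width: -0.1
gripper_force: 0.8
```

Request:
send_rows:
  series:
    - {"ax": 0, "ay": 0, "az": 0, "dx": 0, "dy": -0.2, "dz": 0, "hand": 1}
    - {"ax": 0, "ay": 0, "az": 0, "dx": 0, "dy": -0.4, "dz": 0, "hand": 1}
    - {"ax": 0, "ay": 0, "az": 0, "dx": 0, "dy": -0.6, "dz": 0, "hand": 1}

```text
clock: 6.15
eef_pos: [477.3, 118.6, -7.7]
tool_rot: [3.138, 0.001, -3.043]
force: [-4.0, 12.1, 1.0]
width: 0.2
gripper_force: 6.4
```

The force rose to 12 N and motion stopped, so the tray is at its stop. I'll back off, rise, and go over the pad.

Request:
send_rows:
  series:
    - {"ax": 0, "ay": 0, "az": 0, "dx": 0, "dy": 0.3, "dz": 0, "hand": 1}
    - {"ax": 0, "ay": 0, "az": 0, "dx": 0, "dy": 2.5, "dz": 0, "hand": 1}
    - {"ax": 0, "ay": 0, "az": 0, "dx": 0, "dy": 3, "dz": -4.5, "hand": 1}
    - {"ax": 0, "ay": 0, "az": 0, "dx": 0, "dy": 3, "dz": -9, "hand": 1}
    - {"ax": 0, "ay": 0, "az": 0, "dx": 0, "dy": 3, "dz": -13, "hand": 1}
    - {"ax": 0, "ay": 0, "az": 0, "dx": -4, "dy": 0, "dz": -15, "hand": 1}
    - {"ax": 0, "ay": 0, "az": 0, "dx": -8, "dy": -3, "dz": -15, "hand": 1}
    - {"ax": 0, "ay": 0, "az": 0, "dx": -12, "dy": -6, "dz": -15, "hand": 1}
    - {"ax": 0, "ay": 0, "az": 0, "dx": -16, "dy": -8.9, "dz": -15, "hand": 1}
    - {"ax": 0, "ay": 0, "az": 0, "dx": -17.3, "dy": -8.9, "dz": -15, "hand": 1}

```text
clock: 7.15
eef_pos: [662.6, 34.6, 142.1]
tool_rot: [-3.136, 0.003, -3.055]
force: [-0.2, -0.4, 0.3]
width: 0.1
gripper_force: 0.0
```

Run:
```python
from h import *
T=get_image("top");a=np.array(T["pixels"])[170:290,190:310];S=get_image("side");b=np.array(S["pixels"])[130:230,220:345]
W=get_image("wrist");w=cv2.resize(np.array(W["pixels"]),(400,250))
g=lambda i,s:cv2.resize(i,s,interpolation=cv2.INTER_CUBIC)
L=np.vstack([w,g(b,(400,320))])
cv2.imwrite("pics/c6.png",np.hstack([g(a,(400,400)),L[:400]])[:,:,::-1] if 0 else np.hstack([np.vstack([g(a,(400,400)),np.zeros((170,400,3),np.uint8)]),L])[:,:,::-1])
s=read_state();print(s["eef_pos"],s["tool_rot"],s["force"])
x=s["eef_pos"]
print("tip in side",((proj(S,[*x[:2],x[2]+35])[0]-[220,130])*3.2).round()+[400,250],"pad",((proj(S,[658.4,42.7,115.5])[0]-[220,130])*3.2).round()+[400,250],
 "wrist pad",(proj(W,[658.4,42.7,115.5])[0]*.625+[400,0]).round(),"tip",(proj(W,[x[0],x[1],x[2]+35])[0]*.625+[400,0]).round())
```

```text
[658.33933484  41.79235516 141.48307432] [-3.14120035e+00 -9.75264656e-04 -3.04772101e+00] [-0.61037859  0.08607021 -0.6612334 ]
tip in side [708. 340.] pad [707. 400.] wrist pad [604. 130.] tip [604. 156.]
```

View pics/c6.png

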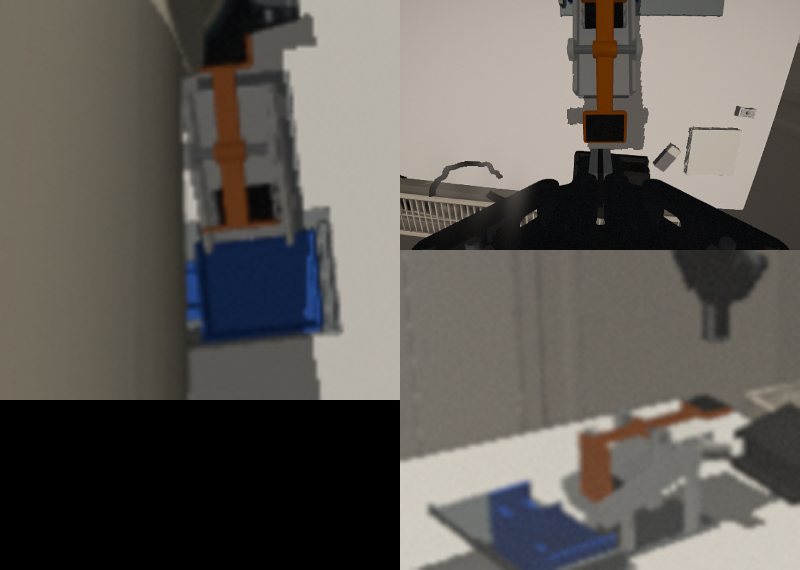

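The tray is home under the chute, and the tip hangs squarely over the pad: tip at (715,340), pad at (707,402) in the side crop. I'll press now.

Request:
send_rows:
  series:
    - {"ax": 0, "ay": 0, "az": 0, "dx": 0, "dy": 0, "dz": 3, "hand": 1}
    - {"ax": 0, "ay": 0, "az": 0, "dx": 0, "dy": 0, "dz": 5, "hand": 1}
    - {"ax": 0, "ay": 0, "az": 0, "dx": 0, "dy": 0, "dz": 6, "hand": 1}
    - {"ax": 0, "ay": 0, "az": 0, "dx": 0, "dy": 0, "dz": 6.8, "hand": 1}
    - {"ax": 0, "ay": 0, "az": 0, "dx": 0, "dy": 0, "dz": 7.6, "hand": 1}
    - {"ax": 0, "ay": 0, "az": 0, "dx": 0, "dy": 0, "dz": 8.3, "hand": 1}
    - {"ax": 0, "ay": 0, "az": 0, "dx": 0, "dy": 0, "dz": 8.6, "hand": 1}

```text
clock: 8.0
eef_pos: [658.3, 42.9, 56.2]
tool_rot: [3.141, 0.0, -3.046]
force: [-1.2, 0.6, 2.9]
width: 0.1
gripper_force: 1.5
```

Force 2.9 N, so it's nearly fully down. I'll press a little further and hold.

Request:
send_rows:
  series:
    - {"ax": 0, "ay": 0, "az": 0, "dx": 0, "dy": 0, "dz": 0.2, "hand": 1}
    - {"ax": 0, "ay": 0, "az": 0, "dx": 0, "dy": 0, "dz": 0.4, "hand": 1}
    - {"ax": 0, "ay": 0, "az": 0, "dx": 0, "dy": 0, "dz": 0.5, "hand": 1}
    - {"ax": 0, "ay": 0, "az": 0, "dx": 0, "dy": 0, "dz": 0.5, "hand": 1}
    - {"ax": 0, "ay": 0, "az": 0, "dx": 0, "dy": 0, "dz": 0.5, "hand": 1}
    - {"ax": 0, "ay": 0, "az": 0, "dx": 0, "dy": 0, "dz": 0.5, "hand": 1}
    - {"ax": 0, "ay": 0, "az": 0, "dx": 0, "dy": 0, "dz": 0.5, "hand": 1}
    - {"ax": 0, "ay": 0, "az": 0, "dx": 0, "dy": 0, "dz": 0.5, "hand": 1}
    - {"ax": 0, "ay": 0, "az": 0, "dx": 0, "dy": 0, "dz": 0.5, "hand": 1}
    - {"ax": 0, "ay": 0, "az": 0, "dx": 0, "dy": 0, "dz": 0.5, "hand": 1}

```text
clock: 9.0
eef_pos: [658.6, 42.6, 51.3]
tool_rot: [-3.142, 0.001, -3.046]
force: [-0.7, 0.5, 4.6]
width: 0.0
gripper_force: 2.0
```

Request:
send_rows:
  series:
    - {"ax": 0, "ay": 0, "az": 0, "dx": 0, "dy": 0, "dz": 0, "hand": 1}
    - {"ax": 0, "ay": 0, "az": 0, "dx": 0, "dy": 0, "dz": 0, "hand": 1}
    - {"ax": 0, "ay": 0, "az": 0, "dx": 0, "dy": 0, "dz": 0, "hand": 1}
    - {"ax": 0, "ay": 0, "az": 0, "dx": 0, "dy": 0, "dz": 0, "hand": 1}
    - {"ax": 0, "ay": 0, "az": 0, "dx": 0, "dy": 0, "dz": 0, "hand": 1}
    - {"ax": 0, "ay": 0, "az": 0, "dx": 0, "dy": 0, "dz": 0, "hand": 1}
    - {"ax": 0, "ay": 0, "az": 0, "dx": 0, "dy": 0, "dz": 0, "hand": 1}

```text
clock: 9.7
eef_pos: [658.5, 42.7, 51.3]
tool_rot: [3.142, 0.0, -3.046]
force: [0.6, 0.4, 4.7]
width: -0.1
gripper_force: 2.4
```

Run:
```python
from h import *
a=np.array(get_image("top")["pixels"])[170:290,190:310];b=np.array(get_image("side")["pixels"])[130:230,220:345]
g=lambda i,s:cv2.resize(i,s,interpolation=cv2.INTER_CUBIC)
cv2.imwrite("pics/c7.png",np.hstack([g(a,(400,400)),g(b,(400,400))])[:,:,::-1])
print(read_state()["force"])
```

```text
[-0.10788776  1.3079924   4.7237653 ]
```

View pics/c7.png

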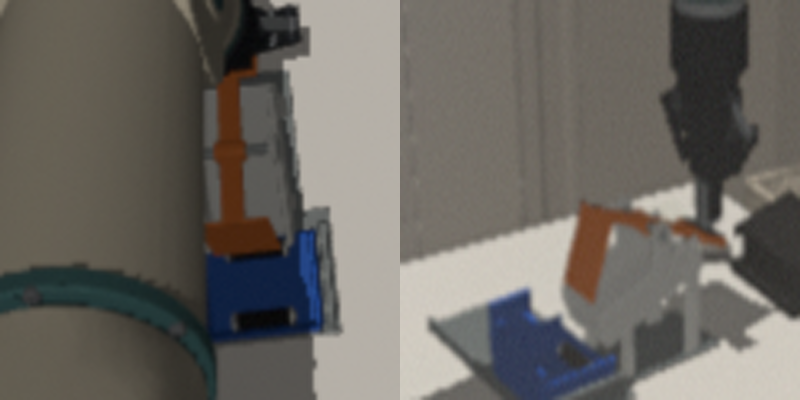

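The gate is up, the chute looks empty, and cells are in the tray (dark shapes at (262,320) in the top view and (575,355) in the side view). I'll hold one more second, then release and retreat upward.

Request:
send_rows:
  series:
    - {"ax": 0, "ay": 0, "az": 0, "dx": 0, "dy": 0, "dz": 0, "hand": 1}
    - {"ax": 0, "ay": 0, "az": 0, "dx": 0, "dy": 0, "dz": 0, "hand": 1}
    - {"ax": 0, "ay": 0, "az": 0, "dx": 0, "dy": 0, "dz": 0, "hand": 1}
    - {"ax": 0, "ay": 0, "az": 0, "dx": 0, "dy": 0, "dz": 0, "hand": 1}
    - {"ax": 0, "ay": 0, "az": 0, "dx": 0, "dy": 0, "dz": 0, "hand": 1}
    - {"ax": 0, "ay": 0, "az": 0, "dx": 0, "dy": 0, "dz": 0, "hand": 1}
    - {"ax": 0, "ay": 0, "az": 0, "dx": 0, "dy": 0, "dz": 0, "hand": 1}
    - {"ax": 0, "ay": 0, "az": 0, "dx": 0, "dy": 0, "dz": 0, "hand": 1}
    - {"ax": 0, "ay": 0, "az": 0, "dx": 0, "dy": 0, "dz": 0, "hand": 1}
    - {"ax": 0, "ay": 0, "az": 0, "dx": 0, "dy": 0, "dz": 0, "hand": 1}

```text
clock: 10.8
eef_pos: [658.5, 42.7, 51.3]
tool_rot: [3.142, 0.0, -3.046]
force: [0.6, 0.0, 4.8]
width: -0.0
gripper_force: 2.4
```

Request:
send_rows:
  series:
    - {"ax": 0, "ay": 0, "az": 0, "dx": 0, "dy": 0, "dz": -1, "hand": 1}
    - {"ax": 0, "ay": 0, "az": 0, "dx": 0, "dy": 0, "dz": -2, "hand": 1}
    - {"ax": 0, "ay": 0, "az": 0, "dx": 0, "dy": 0, "dz": -3, "hand": 1}
    - {"ax": 0, "ay": 0, "az": 0, "dx": 0, "dy": 0, "dz": -5, "hand": 1}
    - {"ax": 0, "ay": 0, "az": 0, "dx": 0, "dy": 0, "dz": -9, "hand": 1}
    - {"ax": 0, "ay": 0, "az": 0, "dx": 0, "dy": 4, "dz": -11, "hand": 1}
    - {"ax": 0, "ay": 0, "az": 0, "dx": 0, "dy": 8, "dz": -11, "hand": 1}
    - {"ax": 0, "ay": 0, "az": 0, "dx": 0, "dy": 12, "dz": -11, "hand": 1}
    - {"ax": 0, "ay": 0, "az": 0, "dx": 0, "dy": 16, "dz": -11, "hand": 1}
    - {"ax": 0, "ay": 0, "az": 0, "dx": 0, "dy": 18, "dz": -11, "hand": 1}

```text
clock: 11.8
eef_pos: [638.8, 226.8, 161.3]
tool_rot: [3.139, -0.002, -3.042]
force: [-0.2, -0.6, 0.2]
width: -0.0
gripper_force: 0.0
```

Run:
```python
from h import *
a=np.array(get_image("top")["pixels"])[170:290,190:310];b=np.array(get_image("side")["pixels"])[130:230,220:345]
g=lambda i,s:cv2.resize(i,s,interpolation=cv2.INTER_CUBIC)
cv2.imwrite("pics/c8.png",np.hstack([g(a,(400,400)),g(b,(400,400))])[:,:,::-1])
s=read_state();print(s["clock"],s["force"])
```

```text
11.9 [ 0.25808394 -0.69863058  0.33284882]
```

View pics/c8.png

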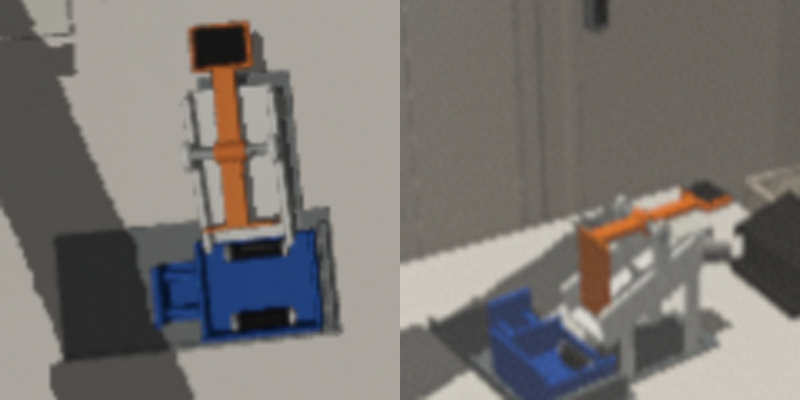

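Both cells are out: one at the tray's front wall (262,320), the other near the rear wall (257,250). The lever is back up. I'll check that the rear cell is inside the tray.

Run:
```python
from h import *
im=get_image("top");p=np.array(im["pixels"]).astype(int)
q=[573.8,34.4,.0972];c,n=np.cos(q[2]),np.sin(q[2])
L=lambda u,v,z:(np.array([[c,n],[-n,c]])@(onz(im,u,v,z)[:2]-q[:2])).round(1)
m=(p.max(2)<45).astype(np.uint8);m[:240]=0;m[275:]=0;m[:,:255]=0;m[:,285:]=0
k,_,st,ce=cv2.connectedComponentsWithStats(m)
for i in range(1,k):
    if st[i,4]>15:print(st[i],ce[i].round(1),[L(*ce[i],z) for z in(15.5,35)])
for nm,(a,b),z in(("frontL",(207,338),44),("rearL",(203,240),26),("right",(320,285),34),("tab",(155,297),49.5)):print(nm,L(190+a/3.333,170+b/3.333,z))
```

```text
[259 242  15   6  66] [266.1 244.3] [array([-63.7,   2.2]), array([-63. ,  -0.3])]
[261 263  16   7  81] [268.4 265.6] [array([-119.2,    1.6]), array([-117.3,   -0.9])]
frontL [-126.6   40.1]
rearL [-53.4  39.3]
right [-96.6 -48. ]
tab [-91.5  75.2]
```

```bash
python3 -c "
from cell import *
print(finish_job())"
```

```text
the job is handed in; nothing more can be done
None
```

I handed the job in at about 12 s of the 38 s allowed. The last pictures show the tray at its stop, both cells in it, the lever back up and the arm clear. The first push passed over the tab without touching anything, because the fingertip sits about 35 mm higher than its reported height, and the second push worked.

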